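# Space the dividers of the wheel rack with the notched spacer block

## Robot

A 6-joint arm with a two-finger parallel gripper is mounted at the origin on the work surface. World frame = base frame: x ahead of the robot, y to its left, z up, the work surface at z = 0. Lengths are in mm, angles in rad, forces in N, time in s.
With the tool pointing down it reaches from about 300 to 775 mm from the base axis. Payload 14.6 kg.
Tool frame: the origin (TCP) lies on the mounting face of the last link; the fingertips stand 199 mm ahead of it and the grasp point (between the pads) lies 180 mm ahead of it; z points along the fingers, y is the line along which they close (so a half turn about z gives the same grasp; the last joint's range is limited). The gripper opens to 94 mm and grips with 3 to 60 N. Pads are 16 mm wide; open, the fingers measure 119 mm over their backs; the gripper's body (75 mm by 177 mm) begins 78 mm behind the grasp point.
Start: joints at [1.192, 0.3, 1.521, -0, 1.321, -0.067], TCP at [168.723, 523.473, 404.646] pointing down, gripper open.
Joint ranges: [-3.03, 3.03], [-0.79, 2.21], [0.23, 2.52], [-1.04, 4.18], [0, 3.07], [-2.55, 2.55]. Speed limits (rad/s): [2.22, 2.22, 2.57, 3.14, 3.14, 3.14].

## Interface

Orientations are given as [roll, pitch, yaw] about the fixed x, y, z axes, in that order (R = Rz(yaw) Ry(pitch) Rx(roll)).
In Python, from cell import manip gives the robot as it stands. The module is installed in compiled form; this text tells all that it offers.
- The arm moves only by the shell command python3 -m creep 'ROWS' [FORCE]. ROWS is a JSON object of lists of equal length, an entry for each row: "slide": the shift along the world's x, y, z in cm, a list of three; "turn": the turn about the world's z in rad; "claw": the opening, from 0 (shut) to 1 (fully open). A call has 1 to 8 rows; each row shifts and turns the commanded pose from where the row before left it; what a row does not reach is not made up. A row lasts 1/8 s, in which the tool goes at most 62.5 mm and 10.7 degrees, less where a joint would pass 70% of its speed; a pose out of reach is approached as far as the arm can. A call with a gripper value outside its range is refused whole. The fingers move at their own pace and stop on an object; FORCE is the grip in N (left out, the last holds). Time passes only in rows, so rows that do not move let the fingers close. It gives the time, the measured TCP pose, the force, the opening and the grip force at its end, in the units of the state.
- manip.read_state(): the state, without advancing time (a new reading comes with each control period).
- manip.camera(name): name is "scene" or "top"; returns (picture, depth): 480x640x3 uint8, red, green, blue; 480x640 float32, mm along the optical axis (not along the pixel's ray), 0 where there is no reading.
- manip.calibration(name): a dict with "intrinsics" (3x3 intrinsics, pixels), "k1" (the pictures are not rectified: a ray, as slopes to the right and down, at radius r is drawn at 1 + k1 r^2 times it, then the intrinsics apply), "pose" (4x4, takes a point from camera to world coordinates). Camera axes: x right, y up, looking along -z (the intrinsics and any distortion apply to the point x, -y, -z); pixel columns grow to the right and rows downward; lengths in mm; the calibration is good to about 2 mm. A picture is of the moment at which its call begins. calibration takes no time and is no camera call.
- manip.sign_off(): hands the job in; it is judged then, once.
Trained networks look in the newest picture that a camera, given by its name, has taken for a name from the list of things; names that differ only in an ending like _2 or _b are one class to them, and where a whole thing is asked for, a point or a joint stands for the part that bears it (a point fixed in the world has none). Each returns a list of dicts, best first, with "score" (0 to 1); they miss things now and then, are a little off and sometimes report something else, mostly with a low value. They report only what shows in the picture. A call takes as long as a camera call. They do not tell look-alikes from the thing itself.
- manip.cut_out(query, camera): "mask" (480x640 bool, what is visible of it) and "position" ([column, row] in pixels, amid what is visible of it).
The state is a dict: "clock": time; "joints": joint angles; "qd": joint speeds; "effort": joint torques, N m; "eef_pos": TCP position; "eef_rot": TCP orientation; "wrist_force": force on the tool from outside, world axes, zero at the start; "moment": the same for the moment, N m; "finger_gap": finger opening in mm; "finger_force": force on a finger pad.
Only numpy, scipy, OpenCV 4.12 (cv2) and the standard library are available. Lean on these libraries where they do the work, as an engineer would, in place of code of your own. Each camera call takes 0.05 s, during which the arm holds its last target. There are 200 camera calls.

## Task

Set the three sliding dividers of the sloped wheel rack at equal gaps with the notched spacer block: beginning at the fixed end plate (at the left end as the robot sees it), straddle each divider in turn squarely with the block, thick foot towards the end plate, slide it along until the thick foot just meets the plate or divider before it without shoving that one on, then lift off and step to the next. When all three are set, stand the block upright on its feet in the middle of the cork pad, and leave the sharpening stone, loose wheel, offcut and jar around the rack where they are.

Things in the scene. Friction and masses are not known exactly. Their poses are not given: they have to be found in the camera images.
- rack: Fixed plywood rack, 285 mm long. Origin on the bench under the middle of its bed; y along the row towards the fixed end plate; x level, from the bed's low edge to its high edge (away from the robot); z up. The bed (140 mm up the slope) rises 30 degrees towards +x; its top surface is 75 mm above the origin. 12 mm lamp posts stand beyond both ends at x = 0, y = -143 and +158 mm
- end_face (a point): On the inner face (facing -y) of the fixed end plate, 40 mm above the bed, midway up the slope; axes as the rack's. The plate is 18 mm thick, stands square to the bed, 45 mm high and 120 mm up the slope
- lamp_bar (a point): Middle of the lamp tube (18 mm thick, 24 mm at its end caps) that runs along the row 240 mm above the bench, over the middle of the bed, between the two posts; it bars an upright gripper from working on the dividers, so lean the gripper with the bed (30 degrees)
- divider1: Pale wooden divider 1, counting from the end plate: 18 mm thick (y), 120 mm up the slope (x), top edge 40 mm above the bed. Origin in its middle at bed level; y along the row towards the end plate, z square to the bed. Slides only along y, needs about 7 N to move, stays where left; starts too far from the end plate. Set when its centre is 39 mm from end_face along y (clear gap 30 mm)
- divider2: Pale wooden divider 2, counting from the end plate: 18 mm thick (y), 120 mm up the slope (x), top edge 40 mm above the bed. Origin in its middle at bed level; y along the row towards the end plate, z square to the bed. Slides only along y, needs about 7 N to move, stays where left; starts too far from the end plate. Set when its centre is 48 mm from divider 1's centre along y (clear gap 30 mm)
- divider3: Pale wooden divider 3, counting from the end plate: 18 mm thick (y), 120 mm up the slope (x), top edge 40 mm above the bed. Origin in its middle at bed level; y along the row towards the end plate, z square to the bed. Slides only along y, needs about 7 N to move, stays where left; starts too far from the end plate. Set when its centre is 48 mm from divider 2's centre along y (clear gap 30 mm)
- divider1_top (a point): Middle of the top edge of divider 1; axes as the divider's
- divider2_top (a point): Middle of the top edge of divider 2; axes as the divider's
- divider3_top (a point): Middle of the top edge of divider 3; axes as the divider's
- spacer: Dark wooden block, 0.1-0.17 kg, on two feet on the bench, +y roughly to the robot's left. Origin: middle of underside, z up, x depth (40 mm), y width (60). Thick foot y 8 to 30 mm, notch -18 to 8, thin foot -30 to -18; feet 30 high, bridge z 30 to 45, grip z 45 to 85, 26 wide (y), 30 deep (x). Thin foot pulls the divider; thick foot meets the part before at a 30 mm gap
- pad: Fixed square cork pad on the bench, 120 x 120 x 6 mm; origin in the middle of its underside. It and the spacer start on opposite sides of the rack, either way round
- stone: Bystander: flat grey sharpening stone, 50 x 150 x 25 mm; leave it. Origin: middle of its underside
- wheel: Bystander: abrasive wheel lying flat, 110 across, 20 high mm; leave it. Origin: middle of its underside
- offcut: Bystander: plain dark hardwood offcut without notch or grip, 100 x 45 x 32 mm; leave it. Origin: middle of its underside
- polish: Bystander: small amber jar, 60 across, height 90 mm; leave it. Origin: middle of its underside
There are look-alikes about, which are no part of the job. Of the things like the pad, leave any that is orange; of the rest the larger one is meant.

How it is judged (in metres and radians):
On the way, in this order (a step that is already met when the one before it is completed fails the run):
1. the spacer is astride divider 1 (12 mm or more down over its top, within 14 deg of square to the bed, thick foot to the end plate), and the gap from the fixed end plate is 30 +- 2.5 mm (y of divider1 in the frame of end_face between -0.0415 and -0.0365 m and z of divider1_top in the frame of spacer between 0.012 and 0.036 m and y of divider1_top in the frame of spacer between -0.019 and 0.009 m and x of divider1_top in the frame of spacer between -0.045 and 0.045 m and angle between the z axis of spacer and the z axis of divider1, either way round below 0.25 rad), for 0.1 s.
2. the spacer is astride divider 2 (12 mm or more down over its top, within 14 deg of square to the bed, thick foot to the end plate), and the gap from divider 1 is 30 +- 2.5 mm (y of divider2 in the frame of divider1 between -0.0505 and -0.0455 m and z of divider2_top in the frame of spacer between 0.012 and 0.036 m and y of divider2_top in the frame of spacer between -0.019 and 0.009 m and x of divider2_top in the frame of spacer between -0.045 and 0.045 m and angle between the z axis of spacer and the z axis of divider2, either way round below 0.25 rad), for 0.1 s.
3. the spacer is astride divider 3 (12 mm or more down over its top, within 14 deg of square to the bed, thick foot to the end plate), and the gap from divider 2 is 30 +- 2.5 mm (y of divider3 in the frame of divider2 between -0.0505 and -0.0455 m and z of divider3_top in the frame of spacer between 0.012 and 0.036 m and y of divider3_top in the frame of spacer between -0.019 and 0.009 m and x of divider3_top in the frame of spacer between -0.045 and 0.045 m and angle between the z axis of spacer and the z axis of divider3, either way round below 0.25 rad), for 0.1 s.
At the end, for the whole second after the job is handed in: All three gaps (end plate to divider 1, divider 1 to 2, divider 2 to 3) are 30 mm within 2.5 mm; the spacer stands upright on its feet (within 5.7 degrees) on the cork pad, its middle within 40 mm of the pad's, released and at rest; the dividers are at rest (y of divider1 in the frame of end_face between -0.0415 and -0.0365 m and y of divider2 in the frame of divider1 between -0.0505 and -0.0455 m and y of divider3 in the frame of divider2 between -0.0505 and -0.0455 m and horizontal distance between spacer and pad below 0.04 m and z of spacer in the frame of pad between 0.003 and 0.01 m and angle between spacer's own z axis and vertical below 0.1 rad and linear speed of spacer below 0.02 m/s and linear speed of each of divider1, divider2, divider3 below 0.01 m/s); the robot touches nothing.
It fails at once if a bystander (sharpening stone, loose wheel, offcut or jar) is moved by more than 20 mm (distance of any of stone, wheel, offcut, polish from where it was at the start of the episode above 0.02 m).
It also fails if it takes over 70 s, if anything falls off the work surface, if the arm or the gripper's body presses on something with over 40 N, if the wrist force passes 120 N, or if a joint passes its speed limit or range.

## Working session

There is one attempt and no reset: what is moved stays moved. The work goes in short steps, Python scripts to look and compute and a shell command to move; the robot and the scene stay as the last step left them, time stands still between calls to the robot, and variables do not carry over. Pictures are saved under pics/ and viewed, at most 10 in all, crops included, and the job is handed in when it is done.

```bash
mkdir -p pics; cat > h.py <<'E'
from cell import manip
import numpy as np, cv2
def proj(P,cam):
    c=manip.calibration(cam);T=np.linalg.inv(np.array(c['pose']));K=np.array(c['intrinsics'])
    p=np.atleast_2d(P)@T[:3,:3].T+T[:3,3]; s=np.c_[p[:,0]/-p[:,2],-p[:,1]/-p[:,2]]
    s=s*(1+c['k1']*(s**2).sum(1,keepdims=True)); return s@K[:2,:2].T+K[:2,2]
def cloud(d,cam):
    c=manip.calibration(cam);K=np.array(c['intrinsics']);T=np.array(c['pose'])
    v,u=np.mgrid[:480,:640]; q=np.c_[u.ravel(),v.ravel()].astype(float)
    s=cv2.undistortPoints(q[:,None],K,np.array([c['k1'],0,0,0.]))[:,0]
    z=d.ravel()[:,None]; p=np.c_[s[:,:1]*z,-s[:,1:]*z,-z]@T[:3,:3].T+T[:3,3]
    p[d.ravel()==0]=np.nan; return p.reshape(480,640,3)
def shot(cam,name=None):
    im,d=manip.camera(cam)
    if name: cv2.imwrite('pics/'+name+'.png',im[:,:,::-1])
    return im,cloud(d,cam)
E
python3 - <<'E'
from h import *
s=manip.read_state();print(s['eef_pos'],s['eef_rot'],s['finger_gap'],s['clock'])
for cam in('scene','top'):
    im,P=shot(cam,cam+'0');np.save(cam+'0.npy',P)
    print(cam,np.round(np.array(manip.calibration(cam)['pose'])[:3,3]))
    for q in['rack','divider1','divider2','divider3','spacer','pad','stone','wheel','offcut','polish']:
        for r in manip.cut_out(q,cam)[:3]:
            m=r['mask'];p=P[m];p=p[~np.isnan(p[:,0])]
            if len(p)==0: continue
            ph=p[p[:,2]>np.percentile(p[:,2],90)-6]
            print(q,round(r['score'],2),np.round(r['position']),m.sum(),'med',np.round(np.median(p,0)),'top',np.round(ph.mean(0)),np.round(np.ptp(ph,axis=0)))
E
```

```text
[168.70811901 523.45646806 404.07679456] [-3.14040397e+00 -8.39643937e-05  2.82978395e+00] 93.58958658884829 0.0
scene [ 798.  474. 1011.]
rack 0.64 [279. 255.] 8105 med [568.   9. 104.] top [560.  -8. 249.] [ 68. 312.  15.]
rack 0.31 [385. 351.] 2771 med [469. 296.   7.] top [468. 296.   7.] [122. 123.  11.]
divider1 0.83 [274. 246.] 638 med [563. -30. 110.] top [588. -30. 134.] [34. 21. 15.]
divider1 0.83 [250. 227.] 607 med [572. -98. 110.] top [597. -98. 133.] [37. 20. 17.]
divider1 0.66 [288. 269.] 595 med [556.  39. 112.] top [578.  39. 134.] [35. 21. 14.]
divider2 0.83 [274. 246.] 638 med [563. -30. 110.] top [588. -30. 134.] [34. 21. 15.]
divider2 0.83 [250. 227.] 607 med [572. -98. 110.] top [597. -98. 133.] [37. 20. 17.]
divider2 0.66 [288. 269.] 595 med [556.  39. 112.] top [578.  39. 134.] [35. 21. 14.]
divider3 0.83 [274. 246.] 638 med [563. -30. 110.] top [588. -30. 134.] [34. 21. 15.]
divider3 0.83 [250. 227.] 607 med [572. -98. 110.] top [597. -98. 133.] [37. 20. 17.]
divider3 0.66 [288. 269.] 595 med [556.  39. 112.] top [578.  39. 134.] [35. 21. 14.]
spacer 0.84 [25
[... 2343 characters left out ...]
3.]
pad 0.69 [174. 305.] 1695 med [329. 467.   6.] top [329. 467.   8.] [135. 138.  13.]
stone 0.74 [330. 280.] 908 med [375.  20.  25.] top [375.  19.  26.] [ 55. 150.  11.]
stone 0.32 [229. 256.] 1628 med [468. 294.   7.] top [468. 292.   8.] [120. 122.  13.]
wheel 0.78 [226. 204.] 1117 med [610. 300.  20.] top [610. 300.  21.] [110. 107.  12.]
offcut 0.87 [420. 192.] 616 med [ 638. -266.   31.] top [ 640. -269.   33.] [100.  51.  10.]
offcut 0.31 [342. 216.] 5297 med [553. -22.  97.] top [559. -21. 248.] [ 63. 314.  16.]
polish 0.82 [173. 238.] 391 med [518. 446.  88.] top [523. 454.  91.] [46. 49. 10.]
polish 0.36 [368. 224.] 267 med [ 545. -103.  102.] top [587. -99. 127.] [55. 22. 21.]
```

View pics/scene0.png

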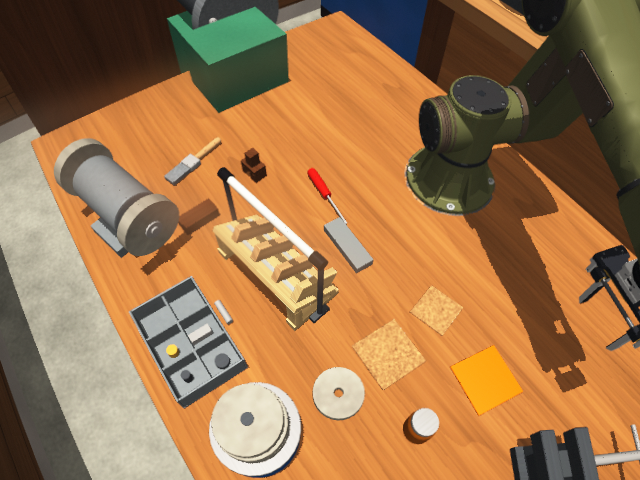

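```bash
python3 - <<'E'
from h import *
a=cv2.imread('pics/scene0.png')
A=cv2.resize(a[120:280,200:360],(480,480),interpolation=cv2.INTER_CUBIC)
B=cv2.resize(a[280:440,350:560],None,fx=3,fy=3,interpolation=cv2.INTER_CUBIC)[:480,:]
B=cv2.resize(B,(320,480*320//B.shape[1]))
o=np.zeros((480,800,3),np.uint8);o[:,:480]=A;o[:B.shape[0],480:]=B
cv2.imwrite('pics/crop0.png',o)
# rack yaw, dividers, end plate from scene+top clouds
for cam in('scene','top'):
    P=np.load(cam+'0.npy').reshape(-1,3);P=P[~np.isnan(P[:,0])]
    L=P[(P[:,2]>225)&(P[:,2]<262)&(np.abs(P[:,1])<300)&(P[:,0]>450)&(P[:,0]<700)]
    y0,y1=L[:,1].min(),L[:,1].max()
    f=np.polyfit(L[:,1],L[:,0],1); print(cam,'lamp yaw',-np.arctan(f[0]),'x at y=0',f[1],'yr',y0,y1,len(L))
    # spacer
    S=P[(abs(P[:,0]-445)<60)&(abs(P[:,1]+315)<60)]
    for lo,hi in((78,95),(38,49)):
        t=S[(S[:,2]>lo)&(S[:,2]<hi)];print('spacer',lo,cv2.minAreaRect(t[:,:2].astype(np.float32)),np.median(t[:,2]))
    for (cx,cy) in((468,294),(330,467)):
        t=P[(abs(P[:,0]-cx)<90)&(abs(P[:,1]-cy)<90)&(P[:,2]>3)&(P[:,2]<12)]
        print('pad',cv2.minAreaRect(t[:,:2].astype(np.float32)))
E
```

```text
scene lamp yaw 0.1490713831880766 x at y=0 559.165007005503 yr -178.7921372644327 135.36289034802275 1381
spacer 78 ((444.1195373535156, -321.1465759277344), (30.036378860473633, 25.545574188232422), 7.7798309326171875) 84.87558811971678
spacer 38 ((445.01324462890625, -319.8428039550781), (41.17699432373047, 62.09288024902344), 9.37183666229248) 44.93226816610661
pad ((468.06719970703125, 293.78826904296875), (179.0257110595703, 179.94912719726562), 0.2981971800327301)
pad ((329.7882995605469, 466.8341369628906), (179.63339233398438, 179.38343811035156), 89.77874755859375)
top lamp yaw 0.13484539070586055 x at y=0 555.7902008143451 yr -179.25718399585486 134.86347248293617 985
spacer 78 ((442.9002990722656, -320.9904479980469), (29.993131637573242, 27.237470626831055), 6.699470043182373) 84.67132100150002
spacer 38 ((443.2749328613281, -322.8004150390625), (40.43212890625, 59.51239776611328), 8.069673538208008) 44.69496234588132
pad ((467.9813232421875, 293.6530456542969), (179.2984619140625, 179.7696075439453), 89.89627838134766)
pad ((330.35394287109375, 466.80096435546875), (178.60494995117188, 177.375244140625), 89.687255859375)
```

View pics/crop0.png

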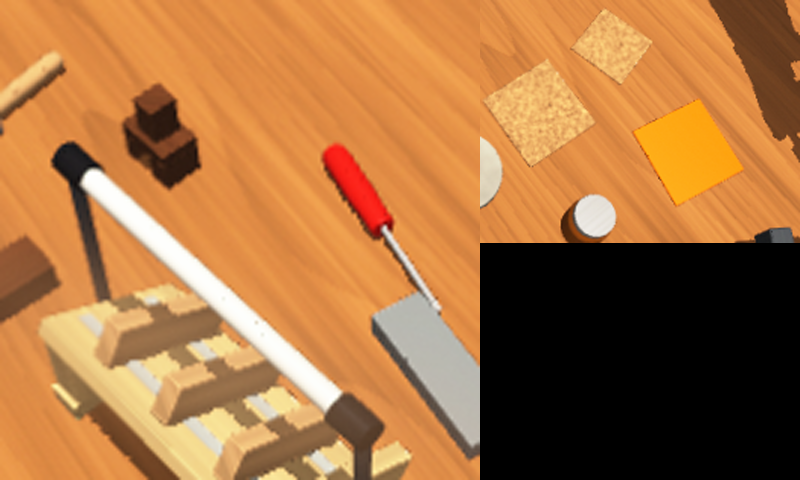

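```bash
cat >> h.py <<'E'
def rackframe(P,yaw=0.14,o=(561,-29.5)):
    # returns y along row, w up slope, n normal to bed
    c,s=np.cos(yaw),np.sin(yaw);d=P-np.array([o[0],o[1],75.]);x=c*d[...,0]+s*d[...,1];y=-s*d[...,0]+c*d[...,1];z=d[...,2]
    return np.stack([y,x*.8660+z*.5,-x*.5+z*.8660],-1)
def tops(P,yaw=0.14):
    Q=rackframe(P,yaw).reshape(-1,3);Q=Q[~np.isnan(Q[:,0])];Q=Q[(abs(Q[:,1])<64)&(abs(Q[:,0])<165)&(Q[:,2]>30)&(Q[:,2]<55)]
    out=[]
    h=np.histogram(Q[:,0],np.arange(-165,166,2))[0]
    lab=np.flatnonzero(h>8);
    for g in np.split(lab,np.flatnonzero(np.diff(lab)>3)+1):
        t=Q[(Q[:,0]>=-165+2*g[0])&(Q[:,0]<-163+2*g[-1])]
        n=np.median(t[t[:,2]>np.percentile(t[:,2],60),2]);t=t[t[:,2]>n-4]
        lo=t[t[:,1]<0];hi=t[t[:,1]>0]
        mid=lambda a:np.round((np.percentile(a[:,0],2)+np.percentile(a[:,0],98))/2,1) if len(a)>8 else None
        out.append((mid(t),mid(lo),mid(hi),np.round(np.percentile(t[:,0],[2,98]),1),np.round(np.percentile(t[:,1],[1,99])),round(n,1),len(t)))
    return out
E
python3 - <<'E'
from h import *
for cam in('scene','top'):
    P=np.load(cam+'0.npy')
    print(cam)
    for t in tops(P):print(t)
    Q=rackframe(P).reshape(-1,3);b=Q[(abs(Q[:,1])<60)&(abs(Q[:,2])<8)&(abs(Q[:,0])<130)];print('bed n',np.median(b[:,2]),np.polyfit(b[:,1],b[:,2],1))
    print('bench z',np.nanmedian(P[...,2][abs(P[...,2])<10]))
E
```

```text
scene
(np.float64(-139.1), None, np.float64(-139.1), array([-140.7, -137.5]), array([29., 35.]), np.float64(49.3), 10)
(np.float64(-74.0), np.float64(-74.0), np.float64(-74.1), array([-82.5, -65.6]), array([-28.,  62.]), np.float64(41.4), 193)
(np.float64(-5.5), np.float64(-5.6), np.float64(-5.4), array([-14.2,   3.3]), array([-30.,  61.]), np.float64(41.7), 215)
(np.float64(64.8), np.float64(64.6), np.float64(64.9), array([55.9, 73.7]), array([-30.,  61.]), np.float64(42.2), 226)
(np.float64(129.0), np.float64(128.6), np.float64(129.0), array([120.2, 137.8]), array([-57.,  61.]), np.float64(47.2), 257)
(None, None, None, array([161.1, 162.6]), array([24., 34.]), np.float64(48.6), 6)
bed n 1.600309934001029 [-0.00323292  1.86717342]
bench z 1.0511663150929849
top
(np.float64(-72.8), np.float64(-73.1), np.float64(-72.7), array([-81.6, -64. ]), array([-55.,  59.]), np.float64(41.4), 168)
(np.float64(-3.9), np.float64(-3.8), np.float64(-4.0), array([-12.4,   4.5]), array([-56.,  59.]), np.float64(41.5), 178)
(np.float64(66.2), np.float64(66.1), np.float64(66.4), array([57.7, 74.8]), array([-56.,  61.]), np.float64(41.8), 175)
(np.float64(129.8), np.float64(129.8), np.float64(129.6), array([121.3, 138.2]), array([-57.,  60.]), np.float64(46.6), 182)
bed n 0.12005677572187778 [-0.00046877  0.12563961]
bench z 0.33139222203885765
```

```bash
python3 -m creep '{"slide":[[4,-6,0],[4,-6,0],[4,-6,0],[4,-6,0],[3,-6,0],[3,-6,0],[2,-6,0],[1,-6,0]],"turn":[0.1,0.1,0.1,0.1,0.05,0,0,0],"claw":[0.7,0.7,0.7,0.7,0.7,0.7,0.7,0.7]}' 10
```

```text
clock: 2.1
eef_pos: [393.4, 82.3, 404.8]
eef_rot: [-3.142, 0.001, -3.003]
wrist_force: [0.4, 0.4, 0.0]
finger_gap: 65.9
finger_force: 0.0
```

```bash
python3 -m creep '{"slide":[[0.8,-5.7,0],[0.8,-5.7,0],[0.8,-5.7,0],[0.8,-5.7,0],[0.8,-5.7,0],[0.8,-5.7,0],[0.3,-6,0],[0,0,0]],"turn":[0,0,0,0,0,0,0,0],"claw":[0.7,0.7,0.7,0.7,0.7,0.7,0.7,0.7]}'
```

```text
clock: 3.1
eef_pos: [443.6, -320.6, 403.8]
eef_rot: [3.141, -0.001, -3.007]
wrist_force: [-0.2, -0.1, 0.2]
finger_gap: 65.8
finger_force: 0.0
```

```bash
python3 - <<'E'
from h import *
s=manip.read_state();print(s['eef_pos'],s['eef_rot'][2])
im,P=shot('scene');P=P.reshape(-1,3);P=P[~np.isnan(P[:,0])]
S=P[(abs(P[:,0]-445)<60)&(abs(P[:,1]+315)<60)]
for lo,hi in((80,95),(40,49)):
    t=S[(S[:,2]>lo)&(S[:,2]<hi)];print(len(t),cv2.minAreaRect(t[:,:2].astype(np.float32)))
E
```

```text
[ 443.59898191 -320.64306974  403.80753607] -3.0070592658399926
90 ((443.8726501464844, -321.38897705078125), (29.64198875427246, 28.43503761291504), 1.9249979257583618)
155 ((444.03167724609375, -321.4562683105469), (42.09726333618164, 64.27518463134766), 8.977388381958008)
```

```bash
python3 -m creep '{"slide":[[0,0,-5],[0,0,-5],[0,0,-3.3],[0,0,-2],[0,0,0],[0,0,0],[0,0,0],[0,0,0]],"turn":[0,0,0,0,0,0,0,0],"claw":[0.7,0.7,0.7,0.7,0.7,0,0,0]}' 15; python3 -m creep '{"slide":[[0,0,0],[0,0,0],[0,0,2],[0,0,5],[0,0,5]],"turn":[0,0,0,0,0],"claw":[0,0,0,0,0]}' 15
```

```text
clock: 4.15
eef_pos: [444.1, -317.6, 252.3]
eef_rot: [-3.141, 0.001, -3.003]
wrist_force: [0.6, -0.1, -0.4]
finger_gap: 39.0
finger_force: 0.0
clock: 4.78
eef_pos: [443.9, -317.5, 372.6]
eef_rot: [3.14, -0.001, -3.003]
wrist_force: [0.7, -1.2, -0.7]
finger_gap: 25.9
finger_force: 15.0
```

```bash
python3 -m creep '{"slide":[[0.6,5.8,0],[0.6,5.8,0],[0.6,5.8,0],[0.6,5.8,0],[0.7,5.8,0],[0.7,5.8,-2],[0,0,-2],[0,0,0]],"turn":[0,0,0,0,0,0,0,0],"claw":[0,0,0,0,0,0,0,0]}'
python3 - <<'E'
from h import *
s=manip.read_state();print(s['eef_pos'],s['eef_rot'],s['wrist_force'])
im,P=shot('scene','hover')
cv2.imwrite('pics/hoverc.png',cv2.resize(im[150:330,180:400,::-1],None,fx=3,fy=3))
for cam in('scene','top'):
    if cam=='top': im,P=shot('top')
    for t in tops(P):print(t)
E
```

```text
clock: 5.78
eef_pos: [482.2, 31.5, 333.2]
eef_rot: [3.141, 0.002, -3.002]
wrist_force: [-7.5, 5.3, 21.7]
finger_gap: 26.0
finger_force: 22.5
[482.19474074  31.53138488 333.15529967] [ 3.14115950e+00  2.03075900e-03 -3.00156317e+00] [-7.46464681  5.25700206 21.74756181]
(np.float64(-140.2), None, np.float64(-140.2), array([-141.9, -138.4]), array([25., 38.]), np.float64(49.4), 11)
(np.float64(-74.0), np.float64(-74.0), np.float64(-74.0), array([-82.4, -65.5]), array([-29.,  63.]), np.float64(41.3), 193)
(np.float64(-5.5), np.float64(-5.6), np.float64(-5.3), array([-14.7,   3.7]), array([-29.,  61.]), np.float64(41.8), 218)
(np.float64(58.7), np.float64(58.6), np.float64(58.9), array([49.8, 67.7]), array([-31.,  61.]), np.float64(41.9), 237)
(np.float64(128.7), np.float64(128.5), np.float64(128.9), array([120. , 137.4]), array([-59.,  61.]), np.float64(47.0), 260)
(None, None, None, array([161.5, 162.2]), array([27., 34.]), np.float64(47.6), 4)
(np.float64(-73.0), np.float64(-73.1), np.float64(-72.7), array([-81.6, -64.3]), array([-56.,  58.]), np.float64(41.8), 168)
(np.float64(132.9), None, np.float64(132.9), array([131.2, 134.7]), array([ 4., 61.]), np.float64(46.9), 19)
```

View pics/hoverc.png

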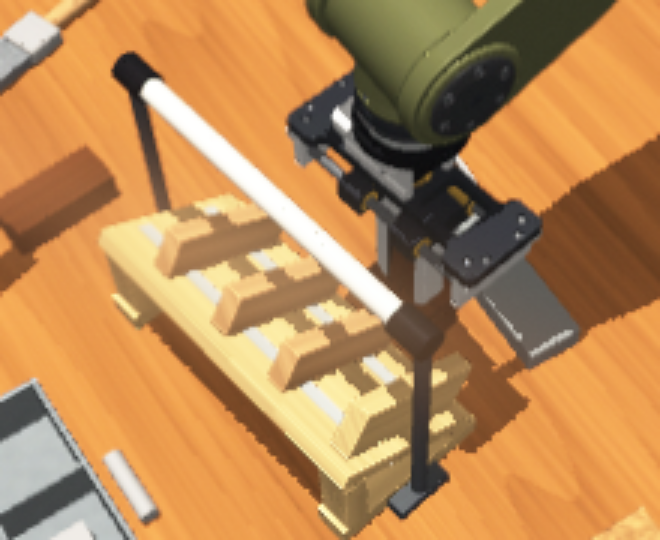

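```bash
python3 - <<'E'
from h import *
def rf(p,yaw=.14):
    c,s=np.cos(yaw),np.sin(yaw);d=p-np.array([561,-29.5,0]);return np.stack([c*d[...,0]+s*d[...,1],-s*d[...,0]+c*d[...,1],d[...,2]],-1)
ims=[]
for cam in('scene','top'):
    im,P=shot(cam)
    for r in manip.cut_out('spacer',cam)[:2]:
        m=r['mask'];q=rf(P[m]);q=q[~np.isnan(q[:,0])]
        print(cam,r['score'],np.round(r['position']),m.sum(),np.round(np.percentile(q,[2,25,50,75,98],axis=0)).tolist())
    c=[int(v) for v in proj([[490,40,100]],cam)[0]];print(c)
    f=6 if cam=='scene' else 8;h=33 if f==8 else 45
    ims.append(cv2.resize(im[c[1]-h:c[1]+h,c[0]-h:c[0]+h,::-1],(400,400),interpolation=cv2.INTER_CUBIC))
    # dark points
    Q=rf(P);sel=(abs(Q[...,0]+60)<60)&(abs(Q[...,1]-70)<50)&(Q[...,2]>70)&(Q[...,2]<150)&(im.astype(int).sum(2)<230)&(im[...,0].astype(int)-im[...,2]>25)
    q=Q[sel];print(len(q),np.round(q[::max(1,len(q)//25)]).tolist())
cv2.imwrite('pics/c1.png',np.hstack(ims))
print(rf(np.array(manip.read_state()['eef_pos'])))
E
```

```text
scene 0.7 [317. 244.] 262 [[-89.0, 46.0, 94.0], [-74.0, 69.0, 132.0], [-62.0, 82.0, 136.0], [-61.0, 101.0, 149.0], [-55.0, 103.0, 174.0]]
[314, 255]
180 [[-61.0, 45.0, 135.0], [-58.0, 50.0, 136.0], [-61.0, 59.0, 139.0], [-59.0, 67.0, 146.0], [-61.0, 62.0, 134.0], [-54.0, 63.0, 138.0], [-61.0, 79.0, 150.0], [-60.0, 73.0, 141.0], [-57.0, 70.0, 135.0], [-86.0, 93.0, 131.0], [-60.0, 82.0, 142.0], [-61.0, 82.0, 137.0], [-58.0, 82.0, 136.0], [-80.0, 103.0, 136.0], [-73.0, 100.0, 136.0], [-70.0, 100.0, 136.0], [-61.0, 97.0, 138.0], [-78.0, 102.0, 126.0], [-66.0, 101.0, 134.0], [-88.0, 102.0, 110.0], [-74.0, 103.0, 123.0], [-66.0, 102.0, 126.0], [-88.0, 103.0, 102.0], [-82.0, 102.0, 102.0], [-79.0, 102.0, 103.0], [-80.0, 101.0, 96.0]]
[319, 241]
9 [[-91.0, 57.0, 133.0], [-92.0, 54.0, 133.0], [-91.0, 79.0, 133.0], [-91.0, 76.0, 131.0], [-91.0, 73.0, 132.0], [-92.0, 71.0, 133.0], [-92.0, 68.0, 129.0], [-93.0, 65.0, 131.0], [-93.0, 81.0, 131.0]]
[-69.6456782   70.78139776 333.49887857]
```

View pics/c1.png

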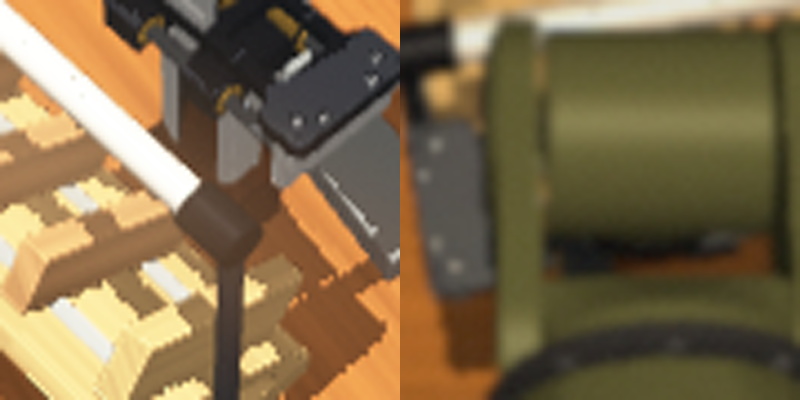

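```bash
python3 -m creep '{"slide":[[0,0,5],[-2,0,5],[-3,0,3],[0,0,0],[0,0,0]],"turn":[0,0.18,0.18,0.18,0.16],"claw":[0,0,0,0,0]}' 20
python3 - <<'E'
from h import *
im,P=shot('scene','lift')
s=manip.read_state();g=np.array(s['eef_pos'])-[0,0,180];print(g,s['eef_rot'],s['wrist_force'],s['finger_gap'])
c=[int(v) for v in proj([g],'scene')[0]];print(c)
cv2.imwrite('pics/liftc.png',cv2.resize(im[c[1]-45:c[1]+55,c[0]-60:c[0]+60,::-1],(720,600),interpolation=cv2.INTER_CUBIC))
for t in tops(P):print(t)
yaw=s['eef_rot'][2]-np.pi;c_,s_=np.cos(yaw),np.sin(yaw)
d=P-g;Q=np.stack([c_*d[...,0]+s_*d[...,1],-s_*d[...,0]+c_*d[...,1],d[...,2]],-1)
sel=(abs(Q[...,0])<70)&(abs(Q[...,1])<40)&(Q[...,2]>-110)&(Q[...,2]<30)
q=Q[sel&(im[...,0].astype(int)-im[...,2]>15)]
for z in range(-100,30,6):
    t=q[(q[:,2]>=z)&(q[:,2]<z+6)]
    if len(t)>3:print(z,len(t),np.round(np.percentile(t[:,:2],[3,50,97],axis=0)).tolist())
E
```

```text
clock: 6.7
eef_pos: [431.6, 30.4, 461.9]
eef_rot: [-3.141, 0.0, -2.298]
wrist_force: [-0.4, 0.1, -1.5]
finger_gap: 25.8
finger_force: 27.6
[431.78031705  30.39344702 281.65513563] [ 3.14146790e+00 -2.15876300e-06 -2.29015222e+00] [-0.3336271   0.24324731 -1.91144174] 25.871735043950373
[336, 191]
(np.float64(-140.0), None, np.float64(-140.0), array([-142.4, -137.5]), array([30., 37.]), np.float64(48.7), 11)
(np.float64(-74.6), np.float64(-74.7), np.float64(-74.5), array([-83.7, -65.6]), array([-30.,  62.]), np.float64(41.3), 210)
(np.float64(-5.4), np.float64(-5.4), np.float64(-5.4), array([-14.5,   3.7]), array([-32.,  62.]), np.float64(41.7), 225)
(np.float64(58.4), np.float64(58.3), np.float64(58.4), array([49.6, 67.1]), array([-32.,  62.]), np.float64(42.0), 233)
(np.float64(128.7), np.float64(128.5), np.float64(128.8), array([120. , 137.4]), array([-58.,  60.]), np.float64(47.1), 264)
(None, None, None, array([161.7, 163. ]), array([24., 33.]), np.float64(49.4), 5)
-64 12 [[11.0, -28.0], [18.0, 12.0], [20.0, 29.0]]
-58 38 [[16.0, -29.0], [19.0, 15.0], [20.0, 29.0]]
-52 33 [[16.0, -27.0], [18.0, 14.0], [19.0, 30.0]]
-46 35 [[14.0, -29.0], [17.0, 12.0], [19.0, 30.0]]
-40 35 [[15.0, -25.0], [16.0, 17.0], [19.0, 30.0]]
-34 46 [[15.0, -26.0], [16.0, 2.0], [18.0, 27.0]]
-28 56 [[14.0, -27.0], [16.0, -2.0], [18.0, 29.0]]
-22 165 [[-19.0, -28.0], [11.0, 4.0], [17.0, 30.0]]
-16 49 [[7.0, -25.0], [11.0, -2.0], [16.0, 24.0]]
-10 30 [[7.0, -11.0], [9.0, 4.0], [11.0, 13.0]]
-4 29 [[7.0, -9.0], [8.0, 1.0], [10.0, 13.0]]
2 28 [[6.0, -11.0], [8.0, 1.0], [9.0, 15.0]]
8 31 [[4.0, -11.0], [7.0, 0.0], [9.0, 15.0]]
14 54 [[-22.0, -11.0], [5.0, 2.0], [8.0, 14.0]]
20 127 [[-21.0, -10.0], [-5.0, 2.0], [6.0, 13.0]]
```

View pics/liftc.png

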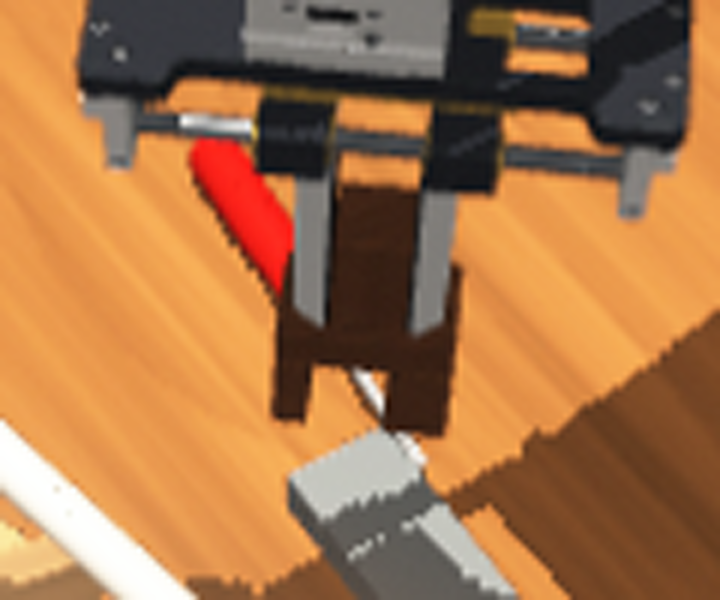

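```bash
python3 -m creep '{"slide":[[1.5,0,-2],[2,-0.3,-3],[1.9,-0.3,-3],[0,0,-2.2],[0,0,0],[0,0,0]],"turn":[-0.18,-0.18,-0.18,-0.17,0,0],"claw":[0,0,0,0,0,0]}' 20
python3 - <<'E'
from h import *
s=manip.read_state();p=np.array(s['eef_pos']);d=p-[561,-29.5,0];print(p,s['eef_rot'][2]+np.pi,s['wrist_force'],.9902*d[0]+.1395*d[1],-.1395*d[0]+.9902*d[1])
E
```

```text
clock: 7.5
eef_pos: [486.1, 24.4, 360.6]
eef_rot: [-3.141, 0.001, -3.011]
wrist_force: [-0.0, 0.6, -1.5]
finger_gap: 25.6
finger_force: 27.6
[486.10846943  24.40284645 360.58788649] 0.13099622068258565 [-0.00450069  0.59354937 -1.49158671] -66.63814649465449 63.821967071027544
```

```bash
python3 -m creep '{"slide":[[0,0,-0.8],[0,0,-0.8],[0,0,-0.8],[0,0,-0.6],[0,0,0]],"turn":[0.01,0,0,0,0],"claw":[0,0,0,0,0]}' 12
python3 - <<'E'
from h import *
im,P=shot('scene')
for t in tops(P):print(t)
E
```

```text
clock: 8.12
eef_pos: [486.0, 24.3, 329.1]
eef_rot: [3.141, -0.001, -3.003]
wrist_force: [0.2, -0.2, -1.9]
finger_gap: 26.0
finger_force: 19.4
(np.float64(-140.7), None, np.float64(-140.7), array([-142.3, -139.1]), array([24., 36.]), np.float64(47.7), 13)
(np.float64(-74.0), np.float64(-73.9), np.float64(-74.0), array([-82.4, -65.5]), array([-29.,  61.]), np.float64(41.5), 199)
(np.float64(-5.6), np.float64(-5.3), np.float64(-5.4), array([-14.6,   3.4]), array([-31.,  62.]), np.float64(41.8), 218)
(np.float64(58.5), np.float64(58.4), np.float64(58.5), array([49.8, 67.2]), array([-31.,  61.]), np.float64(41.9), 234)
(np.float64(128.8), np.float64(128.5), np.float64(128.9), array([119.6, 138. ]), array([-59.,  60.]), np.float64(47.2), 262)
(None, None, None, array([161.2, 162.8]), array([26., 32.]), np.float64(51.8), 6)
```

```bash
python3 -m creep '{"slide":[[0,0,-0.7],[0,0,-0.6],[0,0,-0.3],[0,0,-0.3],[0,0,0]],"turn":[0,0,0,0,0],"claw":[0,0,0,0,0]}' 4
```

```text
clock: 8.8
eef_pos: [486.0, 24.3, 310.5]
eef_rot: [3.142, -0.0, -3.003]
wrist_force: [-0.3, -1.1, -1.0]
finger_gap: 25.6
finger_force: 6.6
```

```bash
python3 -m creep '{"slide":[[0,0,-0.3],[0,0,-0.3],[0,0,0]],"turn":[0,0,0],"claw":[0,0,0]}' 4; python3 -m creep '{"slide":[[0,0,-0.2],[0,0,0]],"turn":[0,0],"claw":[0,0]}' 4
cat >> h.py <<'E'
def spc():
    # spacer in hand seen from scene: points in tool-yaw frame rel. to grasp point
    im,P=shot('scene');s=manip.read_state();g=np.array(s['eef_pos'])-[0,0,180]
    yaw=s['eef_rot'][2]-np.pi;c_,s_=np.cos(yaw),np.sin(yaw);d=P-g
    Q=np.stack([c_*d[...,0]+s_*d[...,1],-s_*d[...,0]+c_*d[...,1],d[...,2]],-1)
    m=manip.cut_out('spacer','scene')
    if m:
        print('score',m[0]['score'],m[0]['mask'].sum());return im,P,Q,m[0]['mask']
    return im,P,Q,None
E
python3 - <<'E'
from h import *
im,P,Q,m=spc()
for t in tops(P)[1:5]:print(t)
sel=(abs(Q[...,0])<70)&(abs(Q[...,1])<40)&(Q[...,2]>-80)&(Q[...,2]<40)&(im[...,0].astype(int)-im[...,2]>12)&(im.astype(int).sum(2)<200)
q=Q[sel]
for z in range(-80,40,6):
    t=q[(q[:,2]>=z)&(q[:,2]<z+6)]
    if len(t)>1:print(z,len(t),np.round(np.percentile(t[:,:2],[3,50,97],axis=0)).tolist())
c=[int(v) for v in proj([[490,30,120]],'scene')[0]]
cv2.imwrite('pics/press.png',cv2.resize(im[c[1]-45:c[1]+45,c[0]-50:c[0]+50,::-1],(660,594),interpolation=cv2.INTER_CUBIC))
E
```

```text
clock: 9.18
eef_pos: [486.1, 24.4, 305.0]
eef_rot: [-3.141, 0.0, -3.003]
wrist_force: [-2.0, 0.5, 6.0]
finger_gap: 26.7
finger_force: 10.0
clock: 9.43
eef_pos: [486.1, 24.4, 304.1]
eef_rot: [-3.141, 0.001, -3.003]
wrist_force: [-8.6, 0.5, 18.9]
finger_gap: 25.9
finger_force: 17.1
score 0.41 88
(np.float64(-74.4), np.float64(-74.2), np.float64(-74.5), array([-83.9, -64.9]), array([-30.,  63.]), np.float64(41.4), 210)
(np.float64(-5.3), np.float64(-5.3), np.float64(-5.3), array([-14.4,   3.7]), array([-30.,  62.]), np.float64(41.8), 221)
(np.float64(57.9), np.float64(57.5), np.float64(58.3), array([48.6, 67.2]), array([-31.,  62.]), np.float64(42.0), 235)
(np.float64(128.6), np.float64(128.5), np.float64(128.6), array([119.6, 137.5]), array([-58.,  61.]), np.float64(47.1), 260)
-56 2 [[14.0, 30.0], [15.0, 31.0], [17.0, 31.0]]
-38 2 [[-13.0, 31.0], [-11.0, 32.0], [-10.0, 32.0]]
4 3 [[5.0, -12.0], [6.0, -11.0], [6.0, -11.0]]
10 11 [[4.0, -13.0], [5.0, -1.0], [6.0, 6.0]]
16 5 [[5.0, -12.0], [5.0, -9.0], [8.0, -1.0]]
```

View pics/press.png

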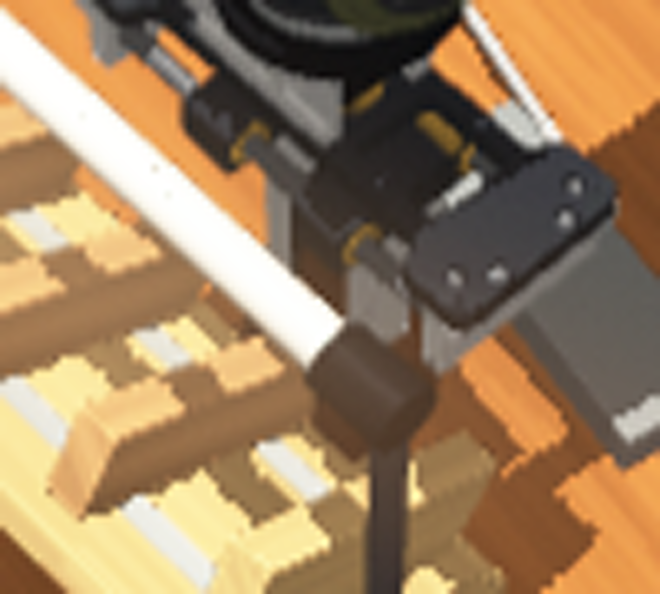

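```bash
python3 -m creep '{"slide":[[0,0,-0.1],[0,0,0]],"turn":[0,0],"claw":[0,0]}' 3;python3 -m creep '{"slide":[[0,0,-0.1],[0,0,0]],"turn":[0,0],"claw":[0,0]}' 3
```

```text
clock: 9.78
eef_pos: [486.0, 24.4, 303.6]
eef_rot: [-3.141, 0.001, -3.003]
wrist_force: [-13.5, -0.2, 27.1]
finger_gap: 25.7
finger_force: 19.7
clock: 10.02
eef_pos: [485.9, 24.4, 303.0]
eef_rot: [-3.141, 0.001, -3.003]
wrist_force: [-17.5, 0.3, 33.9]
finger_gap: 26.0
finger_force: 24.0
```

```bash
cat >> h.py <<'E'
def prof():
    im,P,Q,m=spc()
    sel=(abs(Q[...,0])<45)&(abs(Q[...,1])<10)&(Q[...,2]>-30)&(Q[...,2]<34)
    q=Q[sel];o=np.argsort(q[:,2]);print(len(q),[(int(round(a[0])),int(round(a[1])),int(round(a[2]))) for a in q[o][::max(1,len(q)//40)]])
    s=manip.read_state();F=np.array(s['wrist_force']);M=np.array(s['moment']);print(F,M)
    # line of action rel. to TCP: r = FxM/|F|^2 (+t F), in mm
    c,sn=np.cos(.14),np.sin(.14);R=np.array([[c,sn,0],[-sn,c,0],[0,0,1]]);F=R@F;M=R@M
    r=np.cross(F,M)*1000/(F@F);t=(-180-r[2])/F[2];print('x,y at grasp height',(r+t*F).round(1));return im,P,Q
E
python3 - <<'E'
from h import *
prof()
E
```

```text
score 0.58 73
98 [(31, 2, -29), (21, 2, -28), (40, 2, -27), (21, -8, -27), (25, 2, -27), (20, 1, -26), (34, 2, -25), (24, -5, -25), (27, -8, -24), (23, -3, -24), (33, 1, -23), (25, -8, -23), (30, -5, -22), (32, -3, -21), (30, -8, -21), (25, 0, -21), (27, -2, -21), (36, 1, -20), (43, 2, -20), (39, 2, -19), (36, -5, -19), (36, -8, -19), (38, -6, -18), (38, -9, -17), (44, 0, -16), (42, 2, -16), (41, -3, -15), (44, -9, -15), (43, -7, -14), (43, -4, -13), (42, 2, -11), (6, 5, -2), (6, -8, -1), (6, -4, 0), (5, 1, 1), (6, 5, 3), (6, -8, 3), (5, 7, 5), (5, -2, 6), (5, -6, 6), (4, 0, 8), (5, -3, 8), (4, 3, 11), (4, 0, 11), (5, -3, 13), (4, 3, 14), (4, 10, 15), (3, 8, 16), (5, -3, 16)]
[-18.10703      0.83761012  34.15338637] [-0.12719753  3.22632623 -0.10843861]
x,y at grasp height [-1.0e-01 -7.7e+00 -1.8e+02]
```

```bash
python3 -m creep '{"slide":[[-0.35,-0.05,-0.2],[-0.35,-0.05,-0.2],[0,0,0]],"turn":[0,0,0],"claw":[0,0,0]}' 3
python3 - <<'E'
from h import *
prof()
E
```

```text
clock: 10.5
eef_pos: [479.6, 23.4, 299.3]
eef_rot: [-3.141, 0.005, -3.003]
wrist_force: [-5.1, 1.6, 25.0]
finger_gap: 26.1
finger_force: 15.7
score 0.28 603
98 [(44, 3, -30), (43, 1, -29), (28, 2, -27), (32, 3, -27), (25, -8, -25), (29, 0, -24), (35, 3, -24), (28, -5, -23), (43, 2, -23), (30, -2, -22), (29, 0, -21), (37, 3, -20), (32, -3, -20), (31, -8, -19), (43, 2, -19), (38, -7, -18), (37, 2, -18), (35, -7, -18), (40, -4, -17), (42, -2, -16), (42, -5, -15), (39, -2, -15), (41, -10, -14), (40, 2, -14), (43, -7, -13), (44, 3, -13), (5, -6, -11), (7, 3, -10), (4, -4, -9), (8, 0, -9), (8, 7, -9), (8, -6, -8), (5, 1, -7), (7, -1, -7), (4, -8, -6), (5, -9, -6), (0, -8, -5), (5, 7, -4), (3, -9, -3), (2, -3, -2), (2, 1, -1), (0, -8, -1), (3, 5, -1), (-1, -3, 0), (0, 5, 0), (-2, 0, 1), (2, -3, 2), (1, 2, 3), (-1, -3, 4)]
[-5.18547194  0.71702168 27.40404285] [ 0.29516238  0.85326438 -0.02309159]
x,y at grasp height [   3.6    5.2 -180. ]
```

```bash
python3 -m creep '{"slide":[[0,0,0],[0,0,0]],"turn":[0,0],"claw":[0,0]}' 15; python3 -m creep '{"slide":[[0,0,1],[0,0,4],[0,0,4],[-2,0,4],[-2,0,3],[0,0,0],[0,0,0]],"turn":[0,0,0,0.18,0.18,0.18,0.16],"claw":[0,0,0,0,0,0,0]}' 15
cat >> h.py <<'E'
def look(name):
    im,P=shot('scene')
    s=manip.read_state();g=np.array(s['eef_pos'])-[0,0,180];print(g.round(1),s['eef_rot'][2],s['wrist_force'])
    c=[int(v) for v in proj([g],'scene')[0]]
    cv2.imwrite('pics/%s.png'%name,cv2.resize(im[c[1]-45:c[1]+55,c[0]-60:c[0]+60,::-1],(720,600),interpolation=cv2.INTER_CUBIC))
    for t in tops(P)[1:5]:print(t[0],t[5])
    yaw=s['eef_rot'][2]-np.pi;c_,s_=np.cos(yaw),np.sin(yaw);d=P-g
    Q=np.stack([c_*d[...,0]+s_*d[...,1],-s_*d[...,0]+c_*d[...,1],d[...,2]],-1)
    q=Q[(abs(Q[...,0])<70)&(abs(Q[...,1])<40)&(Q[...,2]>-110)&(Q[...,2]<40)&(im[...,0].astype(int)-im[...,2]>15)]
    for z in range(-100,40,5):
        t=q[(q[:,2]>=z)&(q[:,2]<z+5)]
        if len(t)>3:print(z,len(t),np.round(np.percentile(t[:,:2],[3,50,97],axis=0)).tolist())
E
python3 -c "
from h import *
look('lift2')"
```

```text
clock: 10.85
eef_pos: [479.7, 23.5, 299.2]
eef_rot: [-3.141, 0.005, -3.003]
wrist_force: [-5.3, 1.7, 25.6]
finger_gap: 26.1
finger_force: 29.6
clock: 11.72
eef_pos: [438.8, 23.4, 457.0]
eef_rot: [-3.141, 0.0, -2.298]
wrist_force: [0.7, -0.1, -2.0]
finger_gap: 25.9
finger_force: 26.8
[438.9  23.3 276.8] -2.2902499289162694 [ 0.27675331 -0.16088645 -2.36090357]
-74.0 41.6
-5.3 41.7
58.6 41.9
128.8 47.1
-55 19 [[24.0, -28.0], [35.0, 14.0], [36.0, 29.0]]
-50 42 [[18.0, -27.0], [33.0, 10.0], [37.0, 28.0]]
-45 42 [[28.0, -27.0], [31.0, 14.0], [36.0, 29.0]]
-40 48 [[25.0, -28.0], [28.0, 14.0], [31.0, 30.0]]
-35 48 [[-19.0, -28.0], [25.0, 17.0], [28.0, 31.0]]
-30 67 [[-12.0, -29.0], [21.0, 12.0], [25.0, 29.0]]
-25 79 [[-3.0, -26.0], [19.0, 1.0], [22.0, 30.0]]
-20 119 [[4.0, -27.0], [15.0, 1.0], [20.0, 29.0]]
-15 78 [[5.0, -26.0], [13.0, 1.0], [17.0, 26.0]]
-10 37 [[1.0, -11.0], [5.0, 3.0], [8.0, 13.0]]
-5 35 [[-3.0, -12.0], [2.0, -1.0], [5.0, 13.0]]
0 30 [[-7.0, -10.0], [-1.0, 3.0], [2.0, 12.0]]
5 63 [[-33.0, -10.0], [-5.0, -0.0], [-0.0, 12.0]]
10 59 [[-25.0, -11.0], [-9.0, 2.0], [-4.0, 13.0]]
15 42 [[-17.0, -9.0], [-10.0, 2.0], [-7.0, 13.0]]
```

View pics/lift2.png

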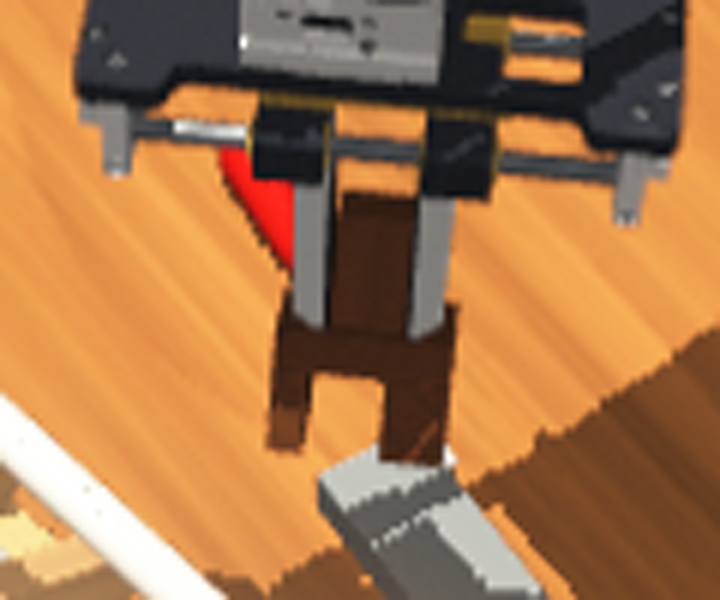

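```bash
python3 -m creep '{"slide":[[0.8,0,-2.5],[1.0,0,-2.7],[0.8,-0.1,-2.7],[0.8,0,-2.6],[0,0,0],[0,0,0]],"turn":[-0.17,-0.18,-0.18,-0.17,0,0],"claw":[0,0,0,0,0,0]}' 15
python3 - <<'E'
from h import *
s=manip.read_state();p=np.array(s['eef_pos']);print(p,s['eef_rot'][2]+np.pi,s['wrist_force'])
E
```

```text
clock: 12.52
eef_pos: [473.1, 22.4, 352.6]
eef_rot: [-3.141, 0.001, -3.001]
wrist_force: [0.7, 0.4, -1.5]
finger_gap: 25.9
finger_force: 26.8
[473.0582881   22.36992981 352.59130825] 0.1409420594211701 [ 0.6707151   0.43443393 -1.49671504]
```

Move in along the bed normal, 30 mm first, then gently.

```bash
python3 -m creep '{"slide":[[0.5,0.07,-0.87],[0.5,0.07,-0.87],[0.5,0.07,-0.87],[0.25,0.04,-0.43],[0.15,0.02,-0.26],[0,0,0]],"turn":[0,0,0,0,0,0],"claw":[0,0,0,0,0,0]}' 15
python3 -m creep '{"slide":[[0.1,0.01,-0.17],[0.1,0.01,-0.17],[0,0,0]],"turn":[0,0,0],"claw":[0,0,0]}' 15
```

```text
clock: 13.28
eef_pos: [492.1, 25.1, 318.6]
eef_rot: [-3.142, -0.0, -3.003]
wrist_force: [-0.5, 0.8, -1.6]
finger_gap: 25.8
finger_force: 26.8
clock: 13.65
eef_pos: [494.1, 25.3, 315.2]
eef_rot: [-3.142, -0.0, -3.003]
wrist_force: [-0.4, -0.0, -1.5]
finger_gap: 26.0
finger_force: 26.8
```

```bash
python3 -m creep '{"slide":[[-0.08,0.59,0],[-0.08,0.59,0],[-0.08,0.6,0],[-0.07,0.4,0],[0,0,0]],"turn":[0,0,0,0,0],"claw":[0,0,0,0,0]}' 25
cat >> h.py <<'E'
def rt():
    s=manip.read_state();p=np.array(s['eef_pos'])-[561,-29.5,0];f=s['wrist_force'];c,n=np.cos(.14),np.sin(.14)
    print('tool rack xyz',np.round([c*p[0]+n*p[1],-n*p[0]+c*p[1],p[2]],1),'Fy %.1f Fx %.1f Fz %.1f'%(-n*f[0]+c*f[1],c*f[0]+n*f[1],f[2]),'t',s['clock'])
E
python3 - <<'E'
from h import *
rt();im,P=shot('scene')
for t in tops(P)[1:5]:print(t[:4])
E
```

```text
clock: 14.28
eef_pos: [490.9, 47.1, 315.2]
eef_rot: [-3.14, -0.0, -3.003]
wrist_force: [-0.5, -4.3, -2.6]
finger_gap: 25.7
finger_force: 36.2
tool rack xyz [-58.7  85.6 315.2] Fy -4.2 Fx -1.1 Fz -2.6 t 14.275
(np.float64(-74.2), np.float64(-74.2), np.float64(-74.2), array([-83.4, -64.9]))
(np.float64(-5.2), np.float64(-5.4), np.float64(-5.1), array([-14.2,   3.8]))
(None, None, None, array([57.6, 58. ]))
(np.float64(78.2), np.float64(78.3), np.float64(78.4), array([69.3, 87.2]))
```

```bash
python3 -m creep '{"slide":[[-0.02,0.15,0],[0,0,0]],"turn":[0,0],"claw":[0,0]}' 25; python3 -m creep '{"slide":[[-0.01,0.07,0],[0,0,0]],"turn":[0,0],"claw":[0,0]}' 25
python3 - <<'E'
from h import *
rt();im,P=shot('scene')
for t in tops(P):print(t[:4])
E
```

```text
clock: 14.58
eef_pos: [490.7, 48.4, 315.2]
eef_rot: [-3.14, -0.0, -3.003]
wrist_force: [0.9, -5.9, -3.0]
finger_gap: 25.6
finger_force: 36.2
clock: 14.82
eef_pos: [490.7, 49.0, 315.2]
eef_rot: [-3.14, -0.0, -3.003]
wrist_force: [-0.1, -6.0, -2.4]
finger_gap: 25.7
finger_force: 36.2
tool rack xyz [-58.7  87.6 315.2] Fy -5.9 Fx -0.9 Fz -2.4 t 14.825
(None, None, None, array([-140.9, -139.1]))
(np.float64(-74.4), np.float64(-74.7), np.float64(-74.3), array([-83.8, -64.9]))
(np.float64(-5.4), np.float64(-5.5), np.float64(-5.1), array([-14.7,   3.8]))
(np.float64(77.0), np.float64(76.3), np.float64(80.1), array([64.8, 89.2]))
(np.float64(128.0), np.float64(127.5), np.float64(128.9), array([118.1, 137.9]))
(np.float64(161.2), None, np.float64(161.2), array([159.6, 162.9]))
```

```bash
for i in 1; do python3 -m creep '{"slide":[[-0.01,0.06,0],[0,0,0]],"turn":[0,0],"claw":[0,0]}' 25; python3 -m creep '{"slide":[[-0.01,0.06,0],[0,0,0]],"turn":[0,0],"claw":[0,0]}' 25; done
python3 - <<'E'
from h import *
rt();im,P=shot('scene')
Q=rackframe(P)
for t in tops(P)[3:5]:print(t[:4])
q=Q[(Q[...,1]>5)&(Q[...,1]<60)&(Q[...,2]>36)&(Q[...,2]<50)]
for a,b in((60,100),(110,145)):
    k=q[(q[:,0]>a)&(q[:,0]<b)];print(np.percentile(k[:,0],[3,97]).round(1))
E
```

```text
clock: 15.12
eef_pos: [490.5, 49.6, 315.2]
eef_rot: [-3.14, -0.0, -3.003]
wrist_force: [0.2, -6.5, -2.8]
finger_gap: 25.2
finger_force: 36.2
clock: 15.38
eef_pos: [490.5, 50.0, 315.2]
eef_rot: [-3.14, -0.0, -3.003]
wrist_force: [0.4, -9.6, -3.1]
finger_gap: 25.8
finger_force: 36.0
tool rack xyz [-58.7  88.6 315.2] Fy -9.5 Fx -1.0 Fz -3.1 t 15.375
(np.float64(81.0), np.float64(80.5), np.float64(81.1), array([72.2, 89.8]))
(None, None, None, array([109.3, 110.9]))
[72.4 89.8]
[120.3 137.9]
```

```bash
python3 -m creep '{"slide":[[0.06,-0.4,0],[0,0,0],[-0.5,-0.07,0.87],[-0.8,-0.1,1.4],[-0.9,-0.12,1.6],[0.4,-2.6,0],[0.5,-3.4,0],[0.3,-2.55,0]],"turn":[0,0,0,0,0,0,0,0],"claw":[0,0,0,0,0,0,0,0]}' 25
python3 -m creep '{"slide":[[0,0,0],[0,0,0]],"turn":[0,0],"claw":[0,0]}' 25
python3 - <<'E'
from h import *
rt();im,P=shot('scene')
for t in tops(P)[:]:print(t[:4])
look('step2')
E
```

```text
clock: 16.42
eef_pos: [480.7, -42.9, 355.2]
eef_rot: [-3.141, 0.001, -3.003]
wrist_force: [0.9, -0.2, -1.3]
finger_gap: 25.3
finger_force: 36.1
clock: 16.68
eef_pos: [480.8, -41.4, 354.5]
eef_rot: [3.142, 0.001, -3.003]
wrist_force: [0.2, 0.1, -1.4]
finger_gap: 25.9
finger_force: 36.1
tool rack xyz [-81.1  -0.6 354.5] Fy 0.0 Fx 0.3 Fz -1.4 t 16.675
(None, None, None, array([-140.7, -139.6]))
(np.float64(-74.4), np.float64(-74.7), np.float64(-74.3), array([-83.3, -65.5]))
(np.float64(-5.3), np.float64(-5.5), np.float64(-5.2), array([-14.3,   3.8]))
(np.float64(80.7), np.float64(80.3), np.float64(80.9), array([71.6, 89.9]))
(np.float64(128.6), np.float64(128.4), np.float64(128.6), array([119.5, 137.6]))
(None, None, None, array([161.4, 162.5]))
[480.9 -41.2 174.3] -3.0025777002687137 [-0.40800991 -0.72324275 -1.51695745]
-74.8 41.4
-5.4 41.8
80.6 42.1
128.6 47.2
-100 18 [[27.0, 2.0], [45.0, 3.0], [66.0, 5.0]]
-95 19 [[30.0, 2.0], [49.0, 3.0], [69.0, 5.0]]
-90 15 [[31.0, 1.0], [49.0, 3.0], [67.0, 4.0]]
-85 18 [[36.0, 1.0], [53.0, 3.0], [68.0, 4.0]]
-80 23 [[35.0, -14.0], [40.0, -2.0], [
[... 257 characters left out ...]
32.0]]
-50 19 [[-9.0, -19.0], [13.0, 30.0], [21.0, 32.0]]
-45 20 [[-13.0, -17.0], [9.0, 30.0], [24.0, 32.0]]
-40 33 [[-21.0, -24.0], [17.0, 30.0], [27.0, 32.0]]
-35 61 [[-20.0, -26.0], [23.0, 24.0], [27.0, 32.0]]
-30 69 [[-15.0, -26.0], [17.0, 20.0], [24.0, 31.0]]
-25 69 [[-5.0, -23.0], [18.0, 13.0], [22.0, 31.0]]
-20 95 [[4.0, -27.0], [14.0, 7.0], [19.0, 30.0]]
-15 49 [[4.0, -25.0], [11.0, 2.0], [16.0, 26.0]]
-10 21 [[-1.0, -10.0], [4.0, -1.0], [8.0, 26.0]]
-5 15 [[-1.0, -12.0], [2.0, -2.0], [7.0, 12.0]]
0 12 [[-3.0, -19.0], [-1.0, -6.0], [9.0, 10.0]]
5 10 [[-6.0, -21.0], [-3.0, -4.0], [8.0, 11.0]]
10 4 [[9.0, -23.0], [9.0, -4.0], [9.0, 16.0]]
20 4 [[8.0, -24.0], [9.0, -22.0], [10.0, 14.0]]
```

```bash
python3 -m creep '{"slide":[[0.5,-0.06,-0.9],[0.5,0.07,-0.9],[0.5,0.07,-0.9],[0.4,0.06,-0.7],[0.3,0.04,-0.53],[0,0,0],[0,0,0]],"turn":[0,0,0,0,0,0,0],"claw":[0,0,0,0,0,0,0]}' 25
python3 - <<'E'
from h import *
rt();im,P=shot('scene')
for t in tops(P)[:]:print(t[:4])
E
```

```text
clock: 17.65
eef_pos: [503.1, -40.2, 314.9]
eef_rot: [-3.141, 0.0, -3.003]
wrist_force: [0.4, 0.8, -1.4]
finger_gap: 26.0
finger_force: 36.1
tool rack xyz [-58.9  -2.5 314.9] Fy 0.8 Fx 0.5 Fz -1.4 t 17.65
(np.float64(-138.8), None, np.float64(-138.8), array([-140.3, -137.3]))
(np.float64(-74.6), np.float64(-74.7), np.float64(-74.6), array([-83.7, -65.6]))
(np.float64(-8.2), np.float64(-8.7), np.float64(-5.6), array([-20.1,   3.8]))
(None, None, None, array([19.2, 20.6]))
(np.float64(28.0), np.float64(28.0), None, array([27.1, 28.9]))
(np.float64(80.7), np.float64(81.1), np.float64(80.5), array([71.9, 89.6]))
(np.float64(128.8), np.float64(128.4), np.float64(128.8), array([119.7, 137.8]))
(None, None, None, array([161.7, 162.9]))
```

```bash
python3 -m creep '{"slide":[[-0.11,0.8,0],[-0.11,0.8,0],[-0.11,0.8,0],[-0.11,0.8,0],[-0.08,0.5,0],[-0.03,0.2,0],[0,0,0]],"turn":[0,0,0,0,0,0,0],"claw":[0,0,0,0,0,0,0]}' 25
python3 - <<'E'
from h import *
rt();im,P=shot('scene')
for t in tops(P)[:]:print(t[:4])
E
```

```text
clock: 18.58
eef_pos: [497.4, -1.1, 314.9]
eef_rot: [-3.14, 0.0, -3.003]
wrist_force: [-0.1, -4.8, -0.6]
finger_gap: 25.5
finger_force: 36.1
tool rack xyz [-59.   37.  314.9] Fy -4.7 Fx -0.8 Fz -0.6 t 18.575
(None, None, None, array([-140.7, -139.1]))
(np.float64(-74.1), np.float64(-73.9), np.float64(-74.2), array([-82.2, -65.9]))
(np.float64(29.4), np.float64(28.8), np.float64(29.5), array([20.5, 38.3]))
(np.float64(78.2), np.float64(77.5), np.float64(80.6), array([66.6, 89.7]))
(np.float64(128.7), np.float64(128.5), np.float64(128.9), array([119.7, 137.6]))
(None, None, None, array([161.7, 162.5]))
```

```bash
python3 -m creep '{"slide":[[-0.03,0.2,0],[0,0,0]],"turn":[0,0],"claw":[0,0]}' 25; python3 -m creep '{"slide":[[-0.01,0.06,0],[0,0,0]],"turn":[0,0],"claw":[0,0]}' 25; python3 -m creep '{"slide":[[-0.01,0.05,0],[0,0,0]],"turn":[0,0],"claw":[0,0]}' 25
cat >> h.py <<'E'
def ctr(n=2):
    r=[]
    for _ in range(n):
        im,P=shot('scene');Q=rackframe(P);q=Q[(Q[...,1]>5)&(Q[...,1]<60)&(Q[...,2]>37)&(Q[...,2]<50)]
        h,e=np.histogram(q[:,0],np.arange(-150,150,1.)); ys=np.sort(q[:,0]);g=np.split(ys,np.flatnonzero(np.diff(ys)>3)+1)
        r.append([np.round((np.percentile(k,[3,97])),1).tolist() for k in g if len(k)>40])
    for x in r:print(x)
E
python3 -c "
from h import *
rt();ctr()"
```

```text
clock: 18.88
eef_pos: [497.1, 0.8, 314.9]
eef_rot: [-3.14, 0.0, -3.003]
wrist_force: [0.0, -5.9, -1.7]
finger_gap: 25.9
finger_force: 36.1
clock: 19.12
eef_pos: [497.1, 1.3, 314.9]
eef_rot: [-3.14, 0.0, -3.003]
wrist_force: [-0.4, -7.2, -3.0]
finger_gap: 25.8
finger_force: 36.1
clock: 19.38
eef_pos: [497.0, 1.8, 314.9]
eef_rot: [-3.14, 0.0, -3.003]
wrist_force: [-0.2, -6.5, -1.5]
finger_gap: 25.9
finger_force: 36.1
tool rack xyz [-59.   39.9 314.9] Fy -6.4 Fx -1.1 Fz -1.5 t 19.375
[[-1265.3, -1249.1], [-83.4, -65.0], [23.7, 40.9], [72.1, 89.5], [120.3, 137.7]]
[[-1264.4, -1251.1], [-82.7, -64.9], [23.5, 41.0], [72.0, 89.7], [120.3, 138.0]]
```

```bash
python3 -m creep '{"slide":[[0,0.04,0],[0,0,0]],"turn":[0,0],"claw":[0,0]}' 25
python3 -c "
from h import *
rt();ctr()"
```

```text
clock: 19.73
eef_pos: [497.0, 2.2, 314.9]
eef_rot: [-3.14, 0.0, -3.003]
wrist_force: [-0.1, -6.5, -1.9]
finger_gap: 25.8
finger_force: 36.1
tool rack xyz [-59.   40.3 314.9] Fy -6.4 Fx -1.0 Fz -1.9 t 19.725
[[-1264.0, -1249.2], [-83.0, -65.3], [24.2, 41.4], [72.3, 89.3], [120.5, 138.0]]
[[-1265.2, -1249.3], [-83.5, -65.7], [24.4, 41.6], [71.9, 89.6], [120.5, 137.8]]
```

```bash
python3 -m creep '{"slide":[[0.06,-0.4,0],[0,0,0],[-0.5,-0.07,0.87],[-0.8,-0.1,1.4],[-0.9,-0.12,1.6],[0.4,-3.0,0],[0.5,-3.6,0],[0.4,-3,0]],"turn":[0,0,0,0,0,0,0,0],"claw":[0,0,0,0,0,0,0,0]}' 25
python3 -m creep '{"slide":[[0.2,-1.1,0],[0,0,0],[0,0,0]],"turn":[0,0,0],"claw":[0,0,0]}' 25
python3 -c "
from h import *
rt();ctr(1)"
```

```text
clock: 20.82
eef_pos: [488.3, -101.6, 354.6]
eef_rot: [-3.141, 0.001, -3.003]
wrist_force: [-0.3, 0.4, -1.3]
finger_gap: 25.9
finger_force: 36.1
clock: 21.2
eef_pos: [490.5, -110.7, 353.6]
eef_rot: [3.141, 0.0, -3.003]
wrist_force: [0.5, -0.3, -1.0]
finger_gap: 25.8
finger_force: 36.1
tool rack xyz [-81.1 -70.6 353.6] Fy -0.4 Fx 0.5 Fz -1.0 t 21.2
[[-1266.0, -1249.8], [-82.9, -65.3], [24.0, 41.5], [72.4, 89.8], [119.9, 137.8]]
```

```bash
python3 -m creep '{"slide":[[0.5,0.07,-0.9],[0.5,0.07,-0.9],[0.5,0.07,-0.9],[0.4,0.06,-0.7],[0.3,0.04,-0.45],[0,0,0],[0,0,0]],"turn":[0,0,0,0,0,0,0],"claw":[0,0,0,0,0,0,0]}' 25
python3 -c "
from h import *
rt();ctr(1)"
```

```text
clock: 22.12
eef_pos: [512.6, -108.5, 315.1]
eef_rot: [-3.141, 0.0, -3.003]
wrist_force: [0.4, 0.0, -0.7]
finger_gap: 25.2
finger_force: 36.1
tool rack xyz [-58.9 -71.5 315.1] Fy -0.0 Fx 0.4 Fz -0.7 t 22.125
[[-1264.2, -1249.3], [-83.7, -65.2], [24.0, 41.4], [72.1, 89.9], [120.4, 137.9]]
```

```bash
python3 -m creep '{"slide":[[-0.14,1.0,0],[-0.14,1.0,0],[-0.14,1.0,0],[-0.14,1.0,0],[-0.14,1.0,0],[-0.1,0.7,0],[-0.04,0.25,0],[0,0,0]],"turn":[0,0,0,0,0,0,0,0],"claw":[0,0,0,0,0,0,0,0]}' 25
python3 -c "
from h import *
rt();ctr(1)"
```

```text
clock: 23.18
eef_pos: [504.0, -48.8, 315.1]
eef_rot: [-3.14, 0.0, -3.003]
wrist_force: [-0.2, -4.1, -0.6]
finger_gap: 26.0
finger_force: 36.1
tool rack xyz [-59.1 -11.1 315.1] Fy -4.0 Fx -0.8 Fz -0.6 t 23.175
[[-1266.6, -1250.2], [-27.5, -9.9], [23.7, 41.9], [72.1, 89.5], [120.3, 137.7]]
```

```bash
python3 -m creep '{"slide":[[-0.03,0.24,0],[0,0,0]],"turn":[0,0],"claw":[0,0]}' 25; python3 -m creep '{"slide":[[-0.01,0.06,0],[0,0,0]],"turn":[0,0],"claw":[0,0]}' 25
python3 -c "
from h import *
rt();ctr(2)"
```

```text
clock: 23.48
eef_pos: [503.8, -46.5, 315.1]
eef_rot: [-3.14, -0.0, -3.003]
wrist_force: [-1.4, -6.2, -0.6]
finger_gap: 25.9
finger_force: 36.0
clock: 23.72
eef_pos: [503.7, -46.1, 315.1]
eef_rot: [-3.14, -0.0, -3.003]
wrist_force: [-1.6, -5.9, -0.4]
finger_gap: 26.0
finger_force: 36.0
tool rack xyz [-59.1  -8.4 315.1] Fy -5.6 Fx -2.4 Fz -0.4 t 23.725
[[-1264.4, -1248.0], [-24.9, -6.4], [23.8, 41.7], [72.1, 89.5], [120.4, 137.7]]
[[-1264.2, -1248.3], [-25.1, -7.2], [23.8, 41.6], [72.0, 89.3], [120.5, 137.8]]
```

```bash
python3 -m creep '{"slide":[[-0.01,0.05,0],[0,0,0]],"turn":[0,0],"claw":[0,0]}' 25
python3 -c "
from h import *
rt();ctr(2)"
```

```text
clock: 24.08
eef_pos: [503.6, -45.6, 315.1]
eef_rot: [-3.14, 0.0, -3.003]
wrist_force: [-1.0, -7.8, -0.2]
finger_gap: 25.9
finger_force: 36.0
tool rack xyz [-59.1  -7.9 315.1] Fy -7.6 Fx -2.0 Fz -0.2 t 24.075
[[-1265.5, -1250.7], [-23.8, -6.9], [24.3, 41.5], [71.9, 90.2], [119.9, 137.7]]
[[-1266.5, -1248.7], [-23.5, -6.8], [24.3, 41.4], [71.9, 89.8], [120.4, 137.9]]
```

```bash
python3 -m creep '{"slide":[[0.06,-0.4,0],[0,0,0],[-0.5,-0.07,0.87],[-0.8,-0.1,1.4],[-0.9,-0.12,1.6],[-2,0,3],[-2,2,2],[0,5,0]],"turn":[0,0,0,0,0,0,0,0],"claw":[0,0,0,0,0,0,0,0]}' 25
python3 -m creep '{"slide":[[0,5.5,0],[0,5.5,0],[0,5.5,0],[0,5.5,0],[0,4,-2],[0,1.3,-3],[0,0,0],[0,0,0]],"turn":[0,0,0,0,0,0,0,0],"claw":[0,0,0,0,0,0,0,0]}' 25
python3 -c "
from h import *
ctr(2);look('padlook')"
```

```text
clock: 25.18
eef_pos: [441.1, 17.5, 406.2]
eef_rot: [-3.141, 0.004, -3.006]
wrist_force: [1.4, 0.3, -1.3]
finger_gap: 25.7
finger_force: 36.1
clock: 26.18
eef_pos: [442.5, 290.0, 355.3]
eef_rot: [3.141, 0.002, -3.004]
wrist_force: [-0.0, 0.2, -0.8]
finger_gap: 25.4
finger_force: 36.1
[[-1263.2, -1251.5], [-24.3, -7.0], [23.8, 41.6], [71.9, 89.4], [120.2, 137.6]]
[[-1262.8, -1250.0], [-24.0, -6.7], [24.3, 41.4], [71.6, 89.6], [119.9, 137.7]]
[442.6 290.  175. ] -3.004372165282753 [-0.11008407 -0.59344236 -1.32085004]
-15.5 41.7
32.5 41.9
80.7 42.0
128.8 47.1
-65 4 [[-2.0, -17.0], [8.0, 7.0], [14.0, 30.0]]
-60 12 [[-2.0, -17.0], [16.0, 30.0], [25.0, 31.0]]
-55 21 [[24.0, -26.0], [35.0, -16.0], [36.0, 26.0]]
-50 50 [[-4.0, -26.0], [33.0, 15.0], [36.0, 31.0]]
-45 48 [[7.0, -27.0], [31.0, 18.0], [34.0, 31.0]]
-40 45 [[3.0, -26.0], [28.0, 14.0], [31.0, 30.0]]
-35 57 [[-19.0, -26.0], [24.0, 20.0], [28.0, 31.0]]
-30 70 [[-14.0, -25.0], [21.0, 14.0], [24.0, 30.0]]
-25 83 [[-3.0, -27.0], [19.0, 6.0], [22.0, 31.0]]
-20 122 [[5.0, -26.0], [15.0, 4.0], [20.0, 30.0]]
-15 69 [[7.0, -23.0], [12.0, 2.0], [17.0, 27.0]]
-10 36 [[3.0, -10.0], [6.0, 0.0], [8.0, 12.0]]
-5 31 [[0.0, -10.0], [3.0, -0.0], [5.0, 11.0]]
0 25 [[-3.0, -12.0], [-0.0, 1.0], [2.0, 10.0]]
5 37 [[-27.0, -12.0], [-5.0, -5.0], [2.0, 2.0]]
10 20 [[-21.0, -16.0], [-7.0, -4.0], [1.0, 0.0]]
```

```bash
python3 -m creep '{"slide":[[0,0,-3],[0,0,-3],[0,0,-2],[0,0,-0.8],[0,0,0]],"turn":[0,0,0,0,0],"claw":[0,0,0,0,0]}' 25
python3 -m creep '{"slide":[[0,0,-0.2],[0,0,-0.2],[0,0,0]],"turn":[0,0,0],"claw":[0,0,0]}' 8
```

```text
clock: 26.95
eef_pos: [442.6, 290.5, 266.0]
eef_rot: [3.141, 0.0, -3.004]
wrist_force: [0.3, -0.1, -1.5]
finger_gap: 25.8
finger_force: 36.1
clock: 27.32
eef_pos: [442.4, 290.7, 261.7]
eef_rot: [3.142, 0.0, -3.003]
wrist_force: [-0.7, 0.2, -2.5]
finger_gap: 25.8
finger_force: 11.0
```

```bash
python3 -m creep '{"slide":[[0,0,-0.15],[0,0,0]],"turn":[0,0],"claw":[0,0]}' 4; python3 -m creep '{"slide":[[0,0,-0.1],[0,0,0]],"turn":[0,0],"claw":[0,0]}' 4
```

```text
clock: 27.58
eef_pos: [442.4, 290.7, 260.3]
eef_rot: [3.141, 0.0, -3.003]
wrist_force: [-0.7, -0.2, 1.1]
finger_gap: 26.2
finger_force: 5.6
clock: 27.82
eef_pos: [442.7, 290.7, 259.8]
eef_rot: [3.141, 0.002, -3.003]
wrist_force: [0.4, -0.6, 7.2]
finger_gap: 26.2
finger_force: 6.3
```

```bash
python3 -m creep '{"slide":[[0.5,0.07,0],[0.5,0.07,0],[0.5,0.07,-0.05],[0.5,0.07,-0.1],[0,0,0]],"turn":[0,0,0,0,0],"claw":[0,0,0,0,0]}' 4
python3 -c "
from h import *
rt();look('pad2')"
```

```text
clock: 28.45
eef_pos: [462.6, 293.5, 257.2]
eef_rot: [-3.142, -0.0, -3.004]
wrist_force: [0.3, 0.0, -1.2]
finger_gap: 26.1
finger_force: 4.0
tool rack xyz [-52.3 333.5 257.2] Fy -0.0 Fx 0.3 Fz -1.2 t 28.45
[462.5 293.4  77.3] -3.003456585490078 [ 0.77516588  1.25535617 -0.43575014]
-15.4 41.6
32.9 41.8
80.7 42.0
128.7 47.1
-80 88 [[-69.0, -39.0], [64.0, -18.0], [69.0, 36.0]]
-75 604 [[-32.0, -38.0], [34.0, 6.0], [68.0, 39.0]]
-70 430 [[-25.0, -38.0], [35.0, -0.0], [66.0, 38.0]]
-65 16 [[-17.0, -35.0], [10.0, 26.0], [23.0, 32.0]]
-60 25 [[-10.0, -28.0], [18.0, 18.0], [20.0, 31.0]]
-55 25 [[13.0, -27.0], [17.0, 15.0], [20.0, 29.0]]
-50 22 [[-17.0, -24.0], [16.0, 25.0], [19.0, 31.0]]
-45 25 [[-7.0, -24.0], [16.0, 19.0], [18.0, 31.0]]
-40 16 [[13.0, -24.0], [15.0, 15.0], [16.0, 30.0]]
-35 34 [[-12.0, -25.0], [14.0, 17.0], [16.0, 31.0]]
-30 37 [[-17.0, -25.0], [13.0, 13.0], [14.0, 31.0]]
-25 68 [[-13.0, -25.0], [9.0, 19.0], [14.0, 30.0]]
-20 68 [[4.0, -26.0], [9.0, -0.0], [13.0, 29.0]]
-15 19 [[4.0, -13.0], [5.0, 2.0], [12.0, 15.0]]
-10 15 [[3.0, -10.0], [4.0, -0.0], [5.0, 11.0]]
-5 15 [[2.0, -11.0], [3.0, 0.0], [6.0, 12.0]]
0 11 [[-0.0, -8.0], [2.0, -0.0], [4.0, 3.0]]
5 7 [[1.0, -10.0], [1.0, -7.0], [3.0, -3.0]]
10 9 [[-15.0, -11.0], [0.0, -8.0], [1.0, 0.0]]
15 15 [[-13.0, -10.0], [-11.0, -3.0], [2.0, 2.0]]
```

```bash
python3 -m creep '{"slide":[[0.4,0.06,-0.12],[0.4,0.06,-0.14],[0.4,0.06,-0.16],[0,0,-0.1],[0,0,0]],"turn":[0,0,0,0,0],"claw":[0,0,0,0,0]}' 3
python3 -c "
from h import *
rt();look('pad3')"
```

```text
clock: 29.12
eef_pos: [474.5, 295.2, 252.6]
eef_rot: [3.142, 0.001, -3.003]
wrist_force: [1.7, -1.5, 3.0]
finger_gap: 25.9
finger_force: 3.0
tool rack xyz [-40.3 333.6 252.6] Fy -1.7 Fx 1.5 Fz 3.0 t 29.125
[474.5 295.3  72.6] -3.0033465682652074 [ 2.0632476  -2.16924074  2.24956909]
-15.3 41.7
32.4 41.9
80.6 42.0
128.9 47.2
-80 11 [[54.0, -32.0], [64.0, -12.0], [66.0, 31.0]]
-75 252 [[-68.0, -38.0], [60.0, -7.0], [70.0, 37.0]]
-70 641 [[-29.0, -38.0], [28.0, 7.0], [63.0, 39.0]]
-65 325 [[-22.0, -37.0], [25.0, -0.0], [55.0, 38.0]]
-60 19 [[-4.0, -26.0], [8.0, 11.0], [15.0, 30.0]]
-55 20 [[-22.0, -23.0], [7.0, 30.0], [9.0, 31.0]]
-50 12 [[7.0, -27.0], [8.0, 12.0], [9.0, 29.0]]
-45 17 [[-17.0, -24.0], [8.0, 22.0], [9.0, 31.0]]
-40 18 [[-15.0, -22.0], [8.0, 25.0], [9.0, 31.0]]
-35 20 [[7.0, -25.0], [8.0, 0.0], [9.0, 25.0]]
-30 27 [[-29.0, -24.0], [7.0, 13.0], [9.0, 31.0]]
-25 57 [[-26.0, -25.0], [6.0, 10.0], [9.0, 30.0]]
-20 43 [[-23.0, -20.0], [3.0, 9.0], [8.0, 30.0]]
-15 10 [[1.0, -10.0], [2.0, -4.0], [3.0, 8.0]]
-10 9 [[2.0, -9.0], [3.0, 2.0], [8.0, 22.0]]
-5 8 [[2.0, -10.0], [2.0, -1.0], [7.0, 12.0]]
0 7 [[2.0, -8.0], [3.0, -4.0], [4.0, 3.0]]
5 4 [[1.0, -11.0], [2.0, -6.0], [3.0, 1.0]]
10 8 [[1.0, -8.0], [2.0, -5.0], [3.0, -0.0]]
15 12 [[-12.0, -10.0], [-9.0, -3.0], [3.0, 2.0]]
20 5 [[-11.0, -8.0], [-9.0, 1.0], [4.0, 3.0]]
```

```bash
python3 -m creep '{"slide":[[0,0,0],[0,0,0],[0,0,0],[0,0,1],[0,0,4],[0,0,5],[-3,0,4],[-3,0,0]],"turn":[0,0,0,0,0,0,0,0],"claw":[0.5,0.5,0.6,0.6,0.6,0.6,0.6,0.6]}' 3
python3 - <<'E'
from h import *
ctr(2);rt()
im,P=shot('scene','final');p=P.reshape(-1,3);p=p[~np.isnan(p[:,0])]
S=p[(abs(p[:,0]-465)<50)&(abs(p[:,1]-295)<50)]
for lo,hi in((84,98),(44,56)):
    t=S[(S[:,2]>lo)&(S[:,2]<hi)];print(len(t),cv2.minAreaRect(t[:,:2].astype(np.float32)),np.median(t[:,2]))
cv2.imwrite('pics/finalc.png',cv2.resize(im[180:430,230:480,::-1],(600,600)))
E
```

```text
clock: 30.18
eef_pos: [413.6, 295.2, 396.0]
eef_rot: [3.139, 0.005, -3.004]
wrist_force: [0.6, -0.0, -1.0]
finger_gap: 56.6
finger_force: 0.0
[[-1266.3, -1251.8], [-24.1, -6.8], [24.3, 41.7], [72.2, 89.6], [120.5, 138.2]]
[[-1266.8, -1248.0], [-23.8, -6.9], [24.1, 41.2], [72.5, 89.5], [120.5, 137.8]]
tool rack xyz [-101.8  342.3  393.9] Fy 0.1 Fx -0.3 Fz -1.1 t 30.275
177 ((463.52972412109375, 295.26031494140625), (30.211719512939453, 24.55125617980957), 8.441591262817383) 91.7180084935842
321 ((463.7596130371094, 295.5599060058594), (41.406349182128906, 59.03279495239258), 8.9190034866333) 51.56880065881194
```

View pics/finalc.png

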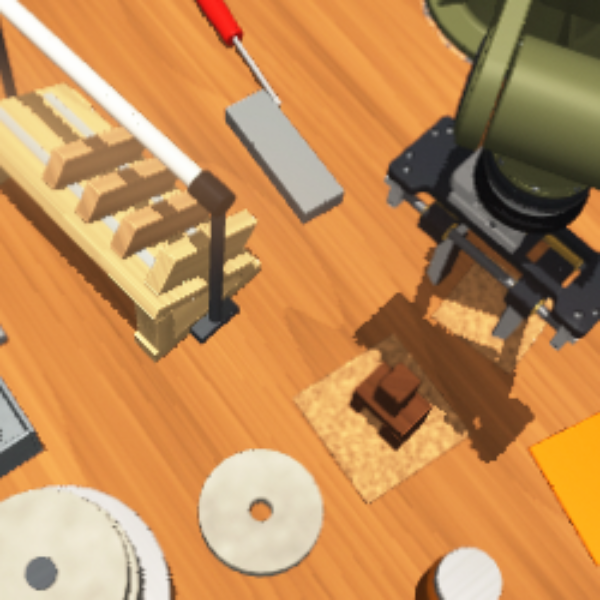

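The picture shows the spacer standing upright on the large cork pad (crop pixel about 395,405), 4 to 5 mm from the pad's middle. The three dividers are evenly spaced, the bystanders look undisturbed, and the gripper is clear.

```bash
python3 -c "
from cell import manip
print(manip.sign_off())"
```

```text
the job is handed in; nothing more can be done
None
```

I handed the job in at about 30 s: all three gaps measured 30 mm to within about 0.5 mm, and the spacer stands upright on the large cork pad, about 5 mm off centre. Divider 1 got nudged about 6 mm the wrong way on the first approach, before it was set; the moves couldn't lean the gripper, so I tilted the spacer in an upright gripper instead.

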